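# Check a trolley brake lever on its bench stand

### The job

Check the trolley brake lever on the bench stand by pressing it toward the rubber grip bar from the outside with the backs of the fingers, not gripping it and not touching the bar. Press it in until it comes up against its stop and let it spring all the way back out; then press it in to its stop again and finish while holding it there, so that the gap left to the bar can be seen. Do not force it, and leave the things standing around alone.

Things in the scene. Friction and masses are not known exactly. Their poses are not given: they have to be found in the camera images.
- test_stand: Fixed bench stand: grey base plate 100 x 226 mm (x, y), 15 mm high, with two aluminium posts at y = -95 and +95 mm whose clamp heads (42 x 22 mm) reach up to z = 130 mm. Origin under the centre of the plate on the worktop; z up, y along the bar, x square to the bar; the lever is on the -x side (toward the robot, whose side it faces within 0.35 rad) and is pressed toward +x.
- grip_bar: The bar held by the stand: steel tube along y with a black ribbed rubber grip of 28 mm diameter from y = -82 to +46 mm, and at y = 52 to 78 mm a black clamp that carries the lever's pivot and reaches to x = -41 mm. Origin on the bar's axis at mid length, 110 mm above the worktop; axes as the stand's. It must not be touched.
- brake_lever (a joint): Angle of the brake lever about a vertical pivot at x = -34, y = +66 mm in the stand's frame, at bar height: 0 = at rest, out from the bar; 0.24 rad = against its hard internal stop, with the blade parallel to the bar and 10 mm of air left (7 mm at the ball end). A return spring: about 2.5 N at the press point at rest, 4.5 N just before the stop; the force rises steeply on the stop. Let go, the lever springs back to 0 by itself.
- lever_blade: The lever's light metal blade, 9 mm thick and 17 mm high (z = 101.5 to 118.5 mm), with a 17 mm ball at its free end, 143 mm from the pivot. Origin on the pivot at bar height; the axes are the stand's when the lever is at rest and turn with the lever. At rest the blade runs from the pivot toward -y and slants out to -x by 0.24 rad; below and in front of it (-x) is free space down to the base plate.
- press_point (a point): Where to press: on the outer face (away from the bar) of the blade, 110 mm from the pivot, at the blade's mid height (110 mm above the worktop). It moves about 26 mm toward +x of the stand from rest to the stop. The axes are the blade's.
- reagent_amber: Bystander: brown bottle with a black cap, 42 mm across, 81 mm high, origin under its centre. Near the -y end of the stand.
- reagent_drop: Bystander: small white bottle with a red cap, 33 mm across, 69 mm high, origin under its centre. Near the +y end of the stand.
- calculator: Bystander: dark pocket calculator lying flat, 118 x 68 x 13 mm, origin under its centre.
- label_tape: Bystander: roll of yellow tape lying flat, 62 mm across, 19 mm high, origin under its centre.

How it is judged:
On the way, in this order (a step that is already met when the one before it is completed fails the run):
1. the lever is pressed in to its stop by the fingers from its outer side, not gripped (value of joint brake_lever above 0.225 rad and contact force between the fingers and lever_blade above 2 N and x of the grasp point in the frame of grip_bar below -0.033 m), for 0.2 s.
2. the lever is let go and has sprung all the way back out (value of joint brake_lever below 0.03 rad), for 0.2 s.
At the end, for the whole second after the job is handed in: After a full stroke and return, the fingers hold the lever on its stop (over 0.225 of 0.24 rad) with over 2 N on the blade, from its outer side (grasp point over 33 mm out from the bar's axis: not gripped); the bar is untouched; the bystanders are within 20 mm of their places (all of step 1 and contact force between the fingers and grip_bar below 0.5 N and distance of each of reagent_amber, reagent_drop, calculator, label_tape from where it was at the start of the episode below 0.02 m); the arm keeps its last pose, push and grip.
It fails at once if the lever is forced: more than 40 N on the blade (contact force between the arm and lever_blade above 40 N).
It fails at once if the fingers touch the bar or its clamp (gripping lever and bar together, or reaching behind the lever) (contact force between any of the fingers, the arm and grip_bar above 1 N).
It fails at once if a bystander is pushed about or lifted (distance of any of reagent_amber, reagent_drop, calculator, label_tape from where it was at the start of the episode above 0.02 m).
It also fails if it takes over 70 s, if anything falls off the work surface, if the arm or the gripper's body presses on something with over 40 N, if the wrist force passes 120 N, or if a joint passes its speed limit or range.

### The arm

A 6-joint arm with a two-finger parallel gripper is mounted at the origin on a cart in front of the work surface, level with it; the furniture and walls round the work are solid. World frame = base frame: x ahead of the robot, y to its left, z up, the work surface at z = 0. Lengths are in m, angles in rad, forces in N, time in s.
With the tool pointing down it reaches from about 0.325 to 0.775 m from the base axis. Payload 5.5 kg.
Tool frame: the origin (TCP) lies between the finger pads; the fingertips stand 19 mm ahead of it and the grasp point (between the pads) is the TCP; z points along the fingers, y is the direction in which the jaws open and shut (so a half turn about z gives the same grasp; the last joint's range is limited). The gripper opens to 85 mm and grips with 20 to 120 N. Pads are 22 mm wide; open, the fingers measure 114 mm over their backs; the gripper's body (76 mm by 85 mm) begins 54 mm behind the grasp point. The pads swing forward as they close: fully open they stand 13 mm farther back than shut.
Start: joints at [1.251, 0.091, 1.231, -0, 1.82, -0.057], TCP at [0.156, 0.579, 0.25] pointing down, gripper open.
Joint ranges: [-2.87, 2.87], [-0.86, 2.18], [0.17, 2.46], [-1.51, 4.65], [0.06, 2.69], [-2.65, 2.65]. Speed limits (rad/s): [2.57, 2.57, 3.01, 3.14, 3.14, 3.14].

### API

Orientations are given as a unit quaternion [w, x, y, z].
In Python, from bench import env, optics, workorder, spotter gives the robot as it stands.
- The arm moves only by the shell command python3 -m jog 'ROWS' [OPENING] [FORCE]. ROWS is JSON, a list that holds one entry, the list of rows, each a list of 6 numbers: the shift along the tool's x, y, z in mm, then the turn, a rotation vector about the tool's x, y, z in degrees. In form: [[[tx, ty, tz, wx, wy, wz], ...]]. A call has 1 to 8 rows; each row shifts and turns the commanded pose from where the row before left it, along the tool's axes as they then stand; what a row does not reach is not made up. A row lasts 1/8 s, in which the tool goes at most 62.5 mm and 10.7 degrees, less where a joint would pass 70% of its speed; a pose out of reach is approached as far as the arm can. A call with a gripper value outside its range is refused whole. OPENING is the gripper command: -1 is shut, 1 is fully open, values between are in proportion, set as the call begins (- or left out, the last holds). The fingers move at their own pace and stop on an object; FORCE is the grip in N (left out, the last holds). Time passes only in rows, so rows that do not move let the fingers close. It gives the time, the measured TCP pose, the force and the opening at its end, in the units of the state.
- env.read_state(): the state, without advancing time (a new reading comes with each control period).
- optics.grab_frame(name): name is "scene" or "top" or "wrist"; returns a dict with "image" (400x640x3 uint8, blue, green, red), "mtx" (3x3 intrinsics, pixels), "xyz" and "attitude" of the camera in the world. Camera axes: x right, y down, z forward; pixel columns grow to the right and rows downward; lengths in m; the calibration is good to about 2 mm. A picture is of the moment at which its call begins. There is no depth.
- workorder.close_job(): hands the job in, once; it reports no verdict.
Trained networks look in the newest picture that a camera, given by its name, has taken for a name from the list of things; names that differ only in an ending like _2 or _b are one class to them, and where a whole thing is asked for, a point or a joint stands for the part that bears it (a point fixed in the world has none). Each returns a list of dicts, best first, with "confidence" (0 to 1); they miss things now and then, are a little off and sometimes report something else, mostly with a low value. They report only what shows in the picture. A call takes as long as a camera call.
- spotter.outline_of(camera, target): "mask" (400x640 bool, what is visible of it) and "xy" ([column, row] as shares, 0 to 1, of the picture: columns of its width, rows of its height, amid what is visible of it).
- spotter.place_of(camera, target): "xy" ([column, row] as shares, 0 to 1, of the picture: columns of its width, rows of its height: a listed point, or the origin of a listed thing).
The state is a dict: "time": time; "qpos": joint angles; "qd": joint speeds; "effort": joint torques, N m; "ee_pos": TCP position; "eef_rot": TCP orientation; "ft_force": force on the tool from outside, world axes, zero at the start; "wrist_torque": the same for the moment, N m; "grip_width": opening from 0.0 (shut) to 1.0 (fully open).
Only numpy, scipy, OpenCV 4.12 (cv2) and the standard library are available. Lean on these libraries where they do the work, as an engineer would, in place of code of your own. Each camera call takes 0.05 s, during which the arm holds its last target.

## Working session

There is one attempt and no reset: what is moved stays moved. The work goes in short steps, Python scripts to look and compute and a shell command to move; the robot and the scene stay as the last step left them, time stands still between calls to the robot, and variables do not carry over. Pictures are saved under pics/ and viewed, and the job is handed in when it is done.

```bash
ls; mkdir -p pics; cat > h.py <<'E'
import numpy as np, cv2
from scipy.spatial.transform import Rotation as R
from bench import env, optics, workorder, spotter
def Rq(q): return R.from_quat([q[1],q[2],q[3],q[0]])
def att(a):
    a=np.array(a,float)
    return a if a.shape==(3,3) else Rq(a).as_matrix()
def ray(f,px):
    d=np.linalg.inv(f["mtx"])@np.array([px[0],px[1],1.]); return np.array(f["xyz"]),att(f["attitude"])@d
def onz(f,px,z):
    o,d=ray(f,px); return o+d*(z-o[2])/d[2]
def proj(f,p):
    c=att(f["attitude"]).T@(np.array(p)-f["xyz"]); u=f["mtx"]@c; return u[:2]/u[2]
E
python3 - <<'E'
from h import *
s=env.read_state(); print(s)
for c in ["scene","top"]:
    f=optics.grab_frame(c); cv2.imwrite(f"pics/{c}0.png",f["image"]); print(c,f["xyz"],f["attitude"],f["mtx"])
    for t in ["test_stand","grip_bar","brake_lever","lever_blade","press_point","reagent_amber","reagent_drop","calculator","label_tape"]:
        r=spotter.place_of(c,t)
        print(t,[(round(d["confidence"],2),np.round(np.array(d["xy"])*[640,400],1)) for d in r[:2]])
E
```

```text
pics
{'time': 0.0, 'qpos': array([ 1.25130059e+00,  9.18940302e-02,  1.23188860e+00,  2.92145778e-05,
        1.81978342e+00, -5.67031496e-02]), 'qd': array([ 3.39146861e-04, -5.11843847e-04, -3.20846955e-04,  6.43785437e-04,
        5.89816876e-05,  5.00978260e-04]), 'effort': array([-2.11693368e-04, -4.58758771e+01, -4.18007290e+01, -2.23516231e-04,
        1.25452399e-02,  2.25255752e-05]), 'ee_pos': array([0.15578697, 0.57917653, 0.24912823]), 'eef_rot': array([-1.98415453e-04,  1.31014910e-01,  9.91379907e-01, -9.66646197e-04]), 'ft_force': array([-0.15902846, -0.05247592, -0.52784549]), 'wrist_torque': array([-0.00549584, -0.017202  , -0.00830862]), 'grip_width': 0.9961404435535506}
scene [-0.68941262  0.71991152  0.68982549] [ 0.28138329 -0.43958329  0.71981608 -0.45766231] [[499.17083358   0.         318.8404088 ]
 [  0.         499.17083358 198.68846764]
 [  0.           0.           1.        ]]
test_stand [(0.62, array([294.3, 222.2]))]
grip_bar [(0.96, array([294.4, 192.8])), (0.4, array([309.3, 194.8]))]Traceback (most recent call last):
  File "<stdin>", line 6, in <module>
ValueError: it knows: calculator, grip_bar, label_tape, lever_blade, press_point, reagent_amber, reagent_drop, test_stand
```

```bash

python3 - <<'E'
from h import *
Z=dict(test_stand=0,grip_bar=.11,lever_blade=.11,press_point=.11,reagent_amber=0,reagent_drop=0,calculator=0,label_tape=0)
for c in ["scene","top"]:
    f=optics.grab_frame(c); cv2.imwrite(f"pics/{c}1.png",f["image"]); print(c,f["xyz"])
    for t in Z:
        r=spotter.place_of(c,t)
        print(t,[(round(d["confidence"],2),np.round(np.array(d["xy"])*[640,400],1),np.round(onz(f,np.array(d["xy"])*[640,400],Z[t]),4)) for d in r[:2]])
print(env.read_state()["time"])
E
```

```text
scene [-0.68941262  0.71991152  0.68982549]
test_stand [(0.76, array([292.7, 223.1]), array([0.5118, 0.195 , 0.    ]))]
grip_bar [(0.67, array([291.6, 193.6]), array([0.4835, 0.2081, 0.11  ]))]
lever_blade [(0.52, array([269.4, 198.1]), array([0.4844, 0.2748, 0.11  ]))]
press_point [(0.75, array([310.8, 194.8]), array([0.4513, 0.1638, 0.11  ]))]
reagent_amber []
reagent_drop [(0.73, array([237. , 232.8]), array([0.5307, 0.3606, 0.    ]))]
calculator [(0.94, array([377.4, 184.3]), array([ 0.6397, -0.1864,  0.    ]))]
label_tape [(0.55, array([277.9, 263.9]), array([0.3255, 0.3207, 0.    ]))]
top [0.4194516  0.14610085 1.05742607]
test_stand [(0.63, array([305.5, 198. ]), array([0.5047, 0.1959, 0.    ]))]
grip_bar [(0.93, array([303.3, 191.9]), array([0.5118, 0.1965, 0.11  ]))]
lever_blade [(0.66, array([274.3, 205.9]), array([0.4752, 0.2719, 0.11  ]))]
press_point [(0.57, array([316.8, 218. ]), array([0.4437, 0.1612, 0.11  ]))]
reagent_amber [(0.6, array([362.2, 185. ]), array([0.5427, 0.0305, 0.    ]))]
reagent_drop [(0.5, array([251.8, 187.5]), array([0.5355, 0.3528, 0.    ]))]
calculator [(0.72, array([430.2, 156.8]), array([ 0.6259, -0.1699,  0.    ]))]
label_tape [(0.77, array([262.1, 257.2]), array([0.334 , 0.3202, 0.    ]))]
1.05
```

```bash
sleep 0; ls pics
```

```text
scene0.png
scene1.png
top1.png
```

View pics/scene1.png

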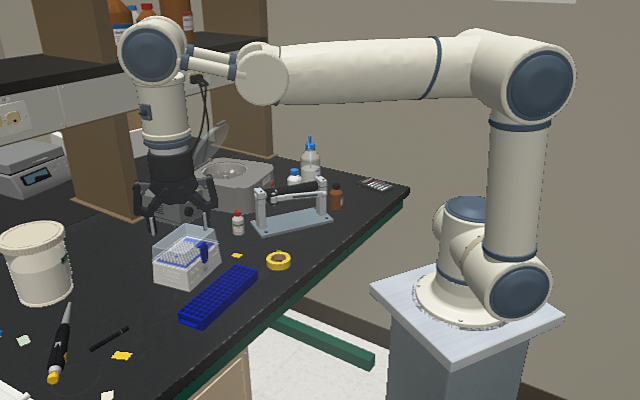

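View pics/top1.png

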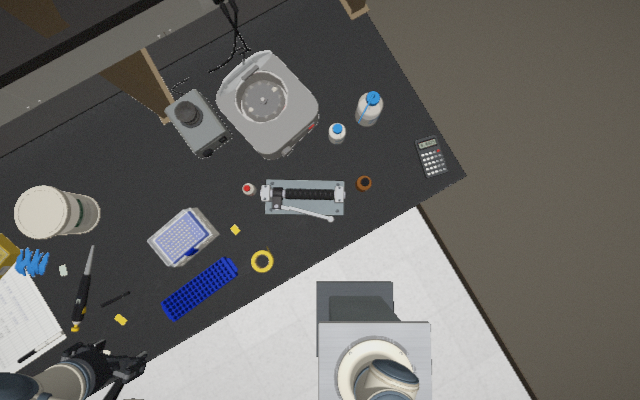

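```bash

python3 - <<'E'
from h import *
a=cv2.imread("pics/top1.png")[165:235,235:375]
cv2.imwrite("pics/topz.png",cv2.resize(a,None,fx=5.7,fy=5.7,interpolation=cv2.INTER_CUBIC))
a=cv2.imread("pics/scene1.png")[165:245,225:355]
cv2.imwrite("pics/scz.png",cv2.resize(a,None,fx=6,fy=6,interpolation=cv2.INTER_CUBIC))
E
```

```text
(no output)
```

View pics/topz.png

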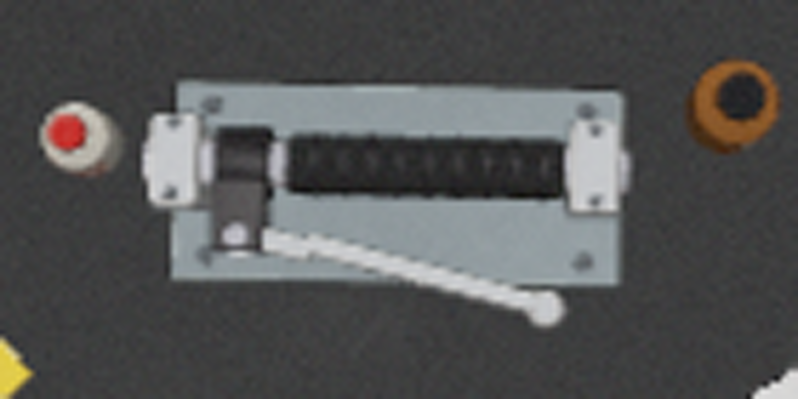

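View pics/scz.png

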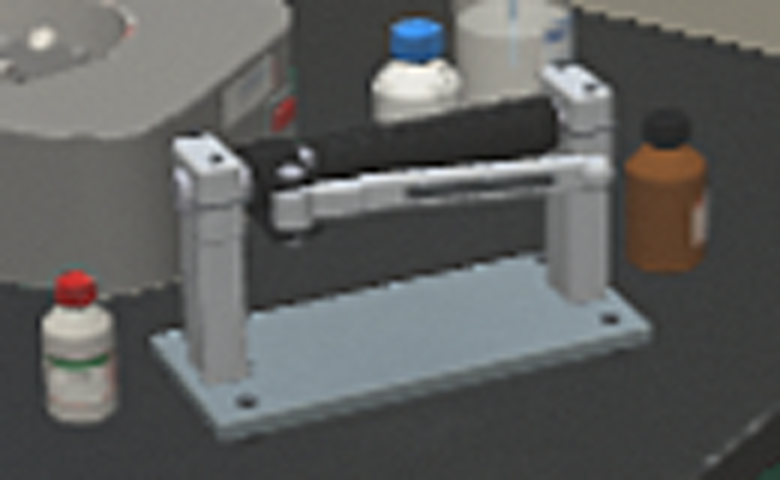

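```bash

cat >> h.py <<'E'
def T(p,l):
    c,s=np.cos(p[2]),np.sin(p[2]); return np.array([p[0]+c*l[0]-s*l[1],p[1]+s*l[0]+c*l[1],l[2]])
E
python3 - <<'E'
from h import *
from scipy.optimize import least_squares
f=optics.grab_frame("top"); g=optics.grab_frame("scene")
z=lambda x,y:np.array([235+(x+.5)/5.7-.5,165+(y+.5)/5.7-.5])
zs=lambda x,y:np.array([225+(x+.5)/6-.5,165+(y+.5)/6-.5])
b=[-34-143*np.sin(.24),66-143*np.cos(.24)]
D=[(f,z(174,160),(0,95,130)),(f,z(593,166),(0,-95,130)),(f,z(236,234),(-34,66,120)),(f,z(546,309),(b[0],b[1],110)),
 (f,z(177,82),(50,113,15)),(f,z(623,92),(50,-113,15)),(f,z(620,285),(-50,-113,15)),(f,z(172,278),(-50,113,15))]
S=[(g,zs(152,340),(50,113,15)),(g,zs(222,430),(-50,113,15)),(g,zs(650,325),(-50,-113,15)),(g,zs(600,172),(b[0],b[1],110))]
for DD in (D,S,D+S):
    r=lambda p:np.concatenate([proj(F,T(p,np.array(l)/1000))-u for F,u,l in DD])
    s=least_squares(r,[.51,.196,0]); print(s.x); print(np.round(s.fun.reshape(-1,2),1).tolist())
    p=s.x; pp=T(p,(-.034-.110*np.sin(.24)-.0045*np.cos(.24),.066-.11*np.cos(.24)+.0045*np.sin(.24),.11)); print("press",pp)
E
```

```text
[ 0.50753563  0.19865703 -0.01518627]
[[-0.2, -0.4], [0.6, -0.3], [0.4, 0.3], [-0.3, 1.2], [-0.2, -0.2], [-0.1, -0.8], [0.1, 0.0], [-0.3, 0.1]]
press [0.44242071 0.15986386 0.11      ]
[0.50629179 0.20070473 0.00947874]
[[-0.8, -0.1], [0.3, -0.3], [0.6, -0.4], [-0.1, 0.7]]
press [0.44215341 0.16031746 0.11      ]
[ 0.50747429  0.19899356 -0.01201414]
[[-0.4, -0.2], [0.4, -0.4], [0.3, 0.4], [-0.4, 1.2], [-0.4, -0.1], [-0.2, -0.9], [0.0, -0.1], [-0.3, 0.2], [-0.3, -0.8], [0.1, -0.9], [1.0, -0.2], [0.0, 0.7]]
press [0.44248275 0.15999403 0.11      ]
```

```bash
python3 -m jog '[[[-20,-22,0,0,0,0],[-43,-47,0,0,0,0],[-43,-47,0,0,0,0],[-43,-47,0,0,0,0],[-43,-47,0,0,0,0],[-43,-47,0,0,0,0],[-43,-47,0,0,0,0],[-42,-44,0,0,0,0]]]' -1 20
```

```text
time: 2.15
ee_pos: [0.3717, 0.1648, 0.2507]
eef_rot: [0.001, 0.131, 0.991, 0.0]
ft_force: [1.6, 0.7, -0.2]
grip_width: 0.002
```

```bash
python3 -m jog '[[[0,0,0,0,0,5.8],[0,0,0,0,0,10],[0,0,0,0,0,10],[0,0,0,0,0,10],[0,0,0,0,0,10],[0,0,0,0,0,10],[0,0,0,0,0,10],[0,0,0,0,0,10]]]'; python3 - <<'E'
from h import *
s=env.read_state(); print(s["time"],s["ee_pos"],s["qpos"],s["grip_width"]); print(Rq(s["eef_rot"]).as_matrix().round(3))
for c in ["wrist","scene"]:
    f=optics.grab_frame(c); cv2.imwrite(f"pics/{c}2.png",f["image"])
    if c=="wrist": print(f["xyz"],f["attitude"])
    for t in ["lever_blade","press_point"]: print(t,[(round(d["confidence"],2),np.round(onz(f,np.array(d["xy"])*[640,400],.11),4)) for d in spotter.place_of(c,t)])
E
```

```text
time: 3.15
ee_pos: [0.3711, 0.1666, 0.2504]
eef_rot: [0.0, 0.714, 0.7, 0.0]
ft_force: [0.2, -0.3, -0.3]
grip_width: 0.001
3.15 [0.37113729 0.16662526 0.25043218] [ 3.38313818e-01 -4.33031681e-01  1.69626804e+00  2.85260365e-06
  1.87796217e+00  3.59033900e-01] 0.0007296551638778903
[[ 0.021  1.     0.   ]
 [ 1.    -0.021  0.   ]
 [ 0.     0.    -1.   ]]
[0.37251578 0.24786671 0.37349362] [ 0.16191088  0.98675515 -0.00974246 -0.00205658]
lever_blade [(0.66, array([0.472 , 0.2621, 0.11  ]))]
press_point [(0.66, array([0.4476, 0.1573, 0.11  ])), (0.38, array([0.4928, 0.0947, 0.11  ]))]
lever_blade [(0.82, array([0.4766, 0.2813, 0.11  ]))]
press_point [(0.72, array([0.4412, 0.1704, 0.11  ]))]
```

View pics/wrist2.png

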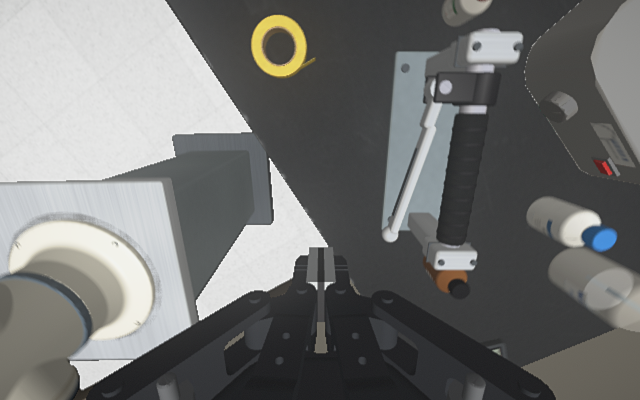

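View pics/scene2.png

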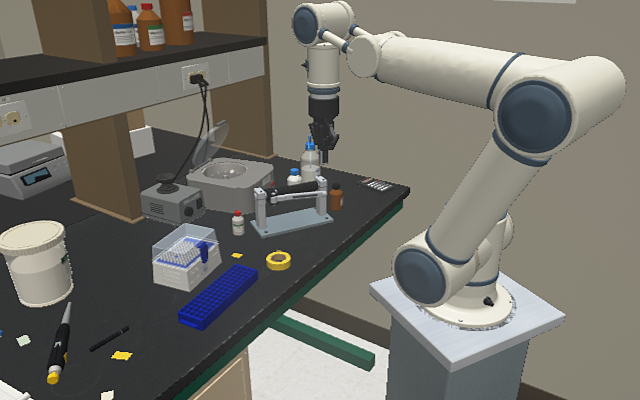

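```bash
python3 - <<'E'
from h import *
f=optics.grab_frame("wrist"); p=[.5075,.199,-.014]
for l in [(-.068,-.0729,.11),(0,.095,.13),(0,-.095,.13),(-.034,.066,.12)]: print(proj(f,T(p,l)).round(1), T(p,l).round(4))
s=env.read_state(); tip=s["ee_pos"]+[0,0,-.019]; 
for y in (-.0145,.0145): print(proj(f,tip+[y,0.011,0]))
E
```

```text
[386.3 233.2] [0.4385 0.1271 0.11  ]
[496.5  46.4] [0.5088 0.294  0.13  ]
[457.3 262. ] [0.5062 0.104  0.13  ]
[442.1  87.7] [0.4744 0.2655 0.12  ]
[295.35325323 242.29597171]
[346.52838787 241.79414593]
```

```bash
python3 -m jog '[[[-2,4,20,0,0,0],[-2,4,30,0,0,0],[-2,4,30,0,0,0],[-1,2,30,0,0,0],[0,0,24,0,0,0],[0,0,0,0,0,0],[0,0,0,0,0,0]]]'; python3 - <<'E'
from h import *
s=env.read_state(); print(s["time"],s["ee_pos"],s["ft_force"],s["qpos"])
for c in ["wrist","top","scene"]:
    f=optics.grab_frame(c); im=f["image"]
    if c=="top": im=cv2.resize(im[165:265,235:375],None,fx=5.7,fy=5.7,interpolation=cv2.INTER_CUBIC)
    if c=="scene": im=cv2.resize(im[100:250,225:425],None,fx=4,fy=4,interpolation=cv2.INTER_CUBIC)
    cv2.imwrite(f"pics/{c}3.png",im)
E
```

```text
time: 4.38
ee_pos: [0.3852, 0.1594, 0.1166]
eef_rot: [0.0, 0.712, 0.702, 0.0]
ft_force: [-0.2, -0.4, -0.1]
grip_width: -0.003
4.375 [0.38521716 0.15939032 0.11663278] [-0.22742666 -0.39987927 -0.13056199] [ 3.10687298e-01 -4.09084318e-01  1.91541985e+00 -2.06641539e-05
  1.63485623e+00  3.25425334e-01]
```

View pics/wrist3.png

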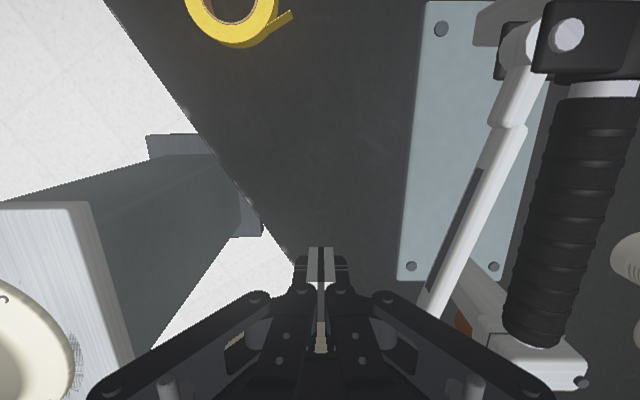

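View pics/scene3.png

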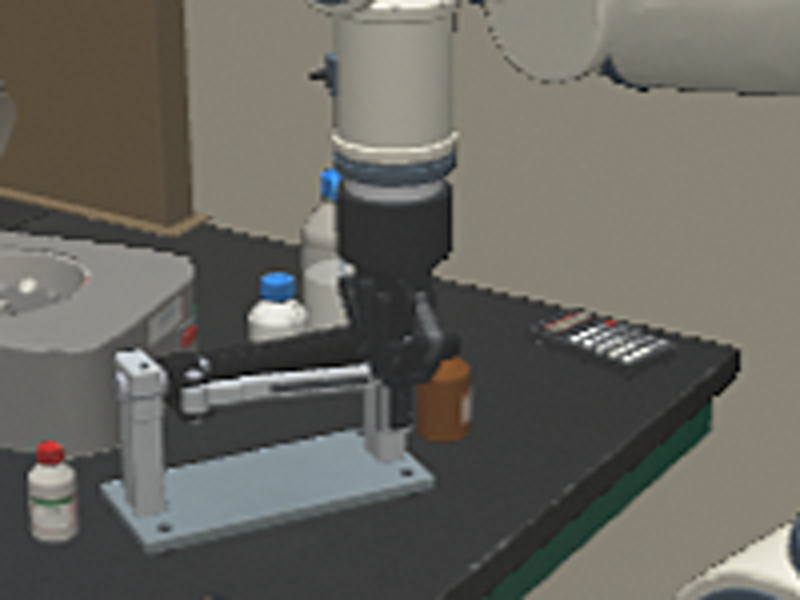

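View pics/top3.png

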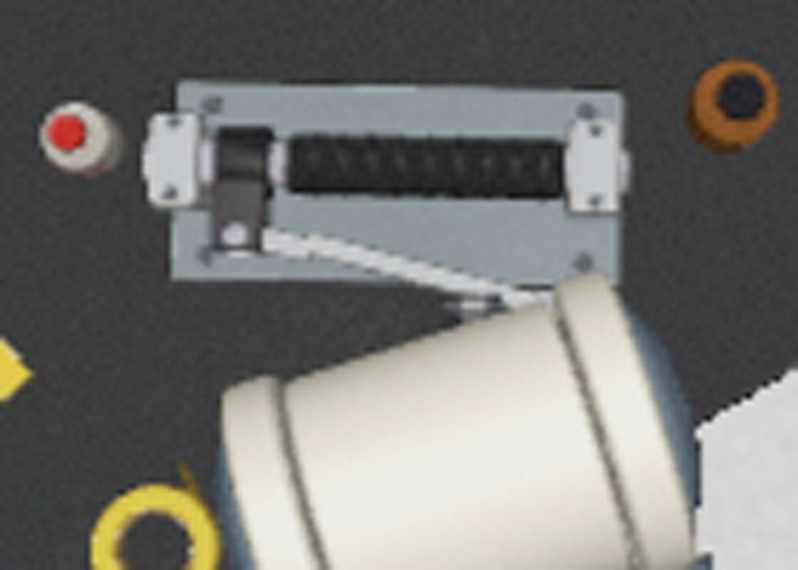

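```bash
python3 -m jog '[[[0,8,0,0,0,0],[0,12,0,0,0,0],[0,10,0,0,0,0],[0,4,0,0,0,0],[0,0,0,0,0,0]]]'; python3 -m jog '[[[0,3,0,0,0,0],[0,3,0,0,0,0],[0,3,0,0,0,0],[0,2,0,0,0,0],[0,0,0,0,0,0]]]'
```

```text
time: 5.15
ee_pos: [0.4192, 0.1588, 0.116]
eef_rot: [-0.0, 0.712, 0.702, -0.0]
ft_force: [-0.2, 0.7, -1.2]
grip_width: -0.001
time: 5.78
ee_pos: [0.4301, 0.1588, 0.1163]
eef_rot: [-0.0, 0.712, 0.702, -0.0]
ft_force: [-0.4, -0.8, 0.1]
grip_width: -0.001
```

```bash
python3 -m jog '[[[0,2,0,0,0,0],[0,2,0,0,0,0],[0,2,0,0,0,0],[0,0,0,0,0,0]]]'; python3 -m jog '[[[0,3,0,0,0,0],[0,3,0,0,0,0],[0,2,0,0,0,0],[0,0,0,0,0,0]]]'; python3 - <<'E'
from h import *
for c in ["wrist","top"]:
    f=optics.grab_frame(c); im=f["image"]
    if c=="top": im=cv2.resize(im[165:265,235:375],None,fx=5.7,fy=5.7,interpolation=cv2.INTER_CUBIC)
    cv2.imwrite(f"pics/{c}4.png",im)
print(env.read_state()["ft_force"])
E
```

```text
time: 6.28
ee_pos: [0.4359, 0.1585, 0.1161]
eef_rot: [-0.0, 0.712, 0.702, -0.0]
ft_force: [-1.9, -1.1, -0.1]
grip_width: -0.004
time: 6.78
ee_pos: [0.4441, 0.1584, 0.1161]
eef_rot: [-0.0, 0.712, 0.702, -0.0]
ft_force: [-3.6, -0.8, -0.7]
grip_width: 0.001
[-2.93695198 -1.06239275 -0.69410023]
```

View pics/wrist4.png

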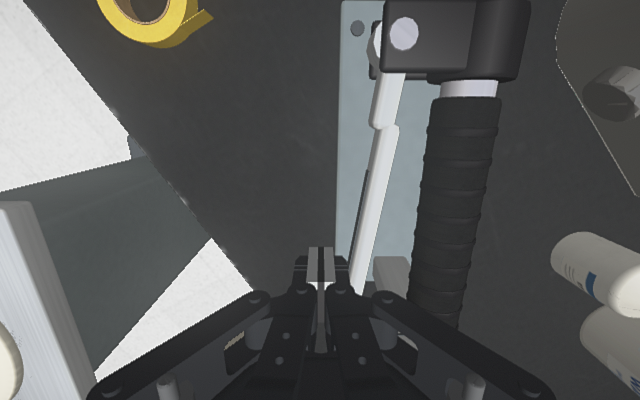

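View pics/top4.png

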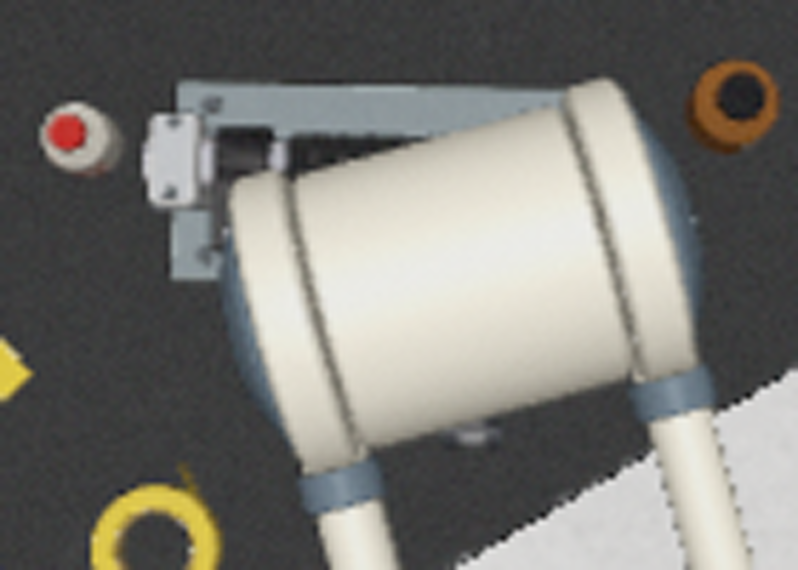

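```bash
python3 -m jog '[[[0,3,0,0,0,0],[0,3,0,0,0,0],[0,3,0,0,0,0],[0,2,0,0,0,0],[0,0,0,0,0,0],[0,0,0,0,0,0]]]'; python3 -m jog '[[[0,1,0,0,0,0],[0,1,0,0,0,0],[0,0,0,0,0,0],[0,0,0,0,0,0]]]';  python3 - <<'E'
from h import *
for c in ["wrist"]:
    f=optics.grab_frame(c); im=f["image"]
    cv2.imwrite(f"pics/{c}5.png",im)
print(env.read_state()["ft_force"])
E
```

```text
time: 7.62
ee_pos: [0.455, 0.1583, 0.1162]
eef_rot: [-0.0, 0.712, 0.702, -0.0]
ft_force: [-3.8, -2.5, -0.7]
grip_width: 0.002
time: 8.12
ee_pos: [0.457, 0.1583, 0.1162]
eef_rot: [-0.0, 0.712, 0.702, -0.0]
ft_force: [-4.7, -2.6, -0.8]
grip_width: -0.003
[-3.96903142 -2.83665204 -0.84305757]
```

View pics/wrist5.png

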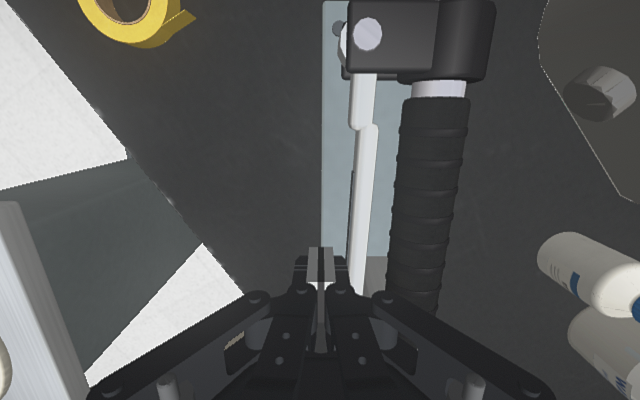

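```bash
python3 -m jog '[[[0,1,0,0,0,0],[0,1,0,0,0,0],[0,0,0,0,0,0]]]'; python3 -m jog '[[[0,1,0,0,0,0],[0,0,0,0,0,0]]]'; python3 -m jog '[[[0,1,0,0,0,0],[0,0,0,0,0,0]]]'
```

```text
time: 8.55
ee_pos: [0.459, 0.1583, 0.1163]
eef_rot: [-0.0, 0.712, 0.702, -0.0]
ft_force: [-4.4, -1.8, -0.1]
grip_width: 0.001
time: 8.8
ee_pos: [0.46, 0.1582, 0.1162]
eef_rot: [-0.0, 0.712, 0.702, -0.0]
ft_force: [-3.8, -3.4, -0.0]
grip_width: 0.0
time: 9.05
ee_pos: [0.4605, 0.1582, 0.1162]
eef_rot: [-0.0, 0.712, 0.702, -0.001]
ft_force: [-7.1, -3.8, 1.1]
grip_width: -0.0
```

```bash
python3 -m jog '[[[0,0.5,0,0,0,0],[0,0,0,0,0,0],[0,0,0,0,0,0]]]'; python3 -m jog '[[[0,0.5,0,0,0,0],[0,0,0,0,0,0],[0,0,0,0,0,0]]]';python3 - <<'E'
from h import *
for c in ["wrist","scene"]:
    f=optics.grab_frame(c); im=f["image"]
    if c=="scene": im=cv2.resize(im[130:230,225:355],None,fx=6,fy=6,interpolation=cv2.INTER_CUBIC)
    cv2.imwrite(f"pics/{c}6.png",im)
print(env.read_state()["ft_force"])
E
```

```text
time: 9.43
ee_pos: [0.4606, 0.1582, 0.1162]
eef_rot: [-0.001, 0.712, 0.702, -0.001]
ft_force: [-8.4, -2.2, 1.3]
grip_width: -0.001
time: 9.8
ee_pos: [0.4607, 0.1582, 0.1162]
eef_rot: [-0.001, 0.712, 0.702, -0.001]
ft_force: [-10.7, -3.9, 2.6]
grip_width: -0.002
[-10.44945921  -3.29903685   2.66477929]
```

View pics/wrist6.png

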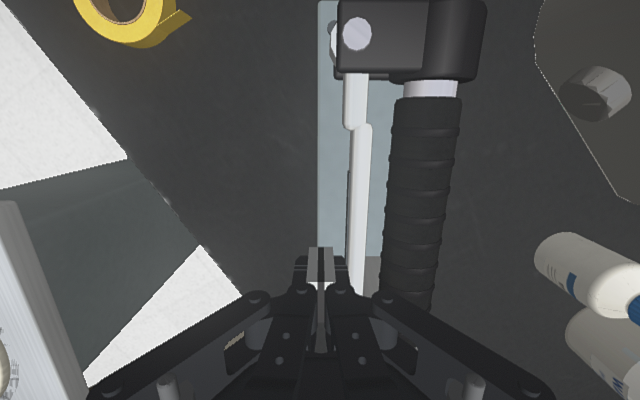

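View pics/scene6.png

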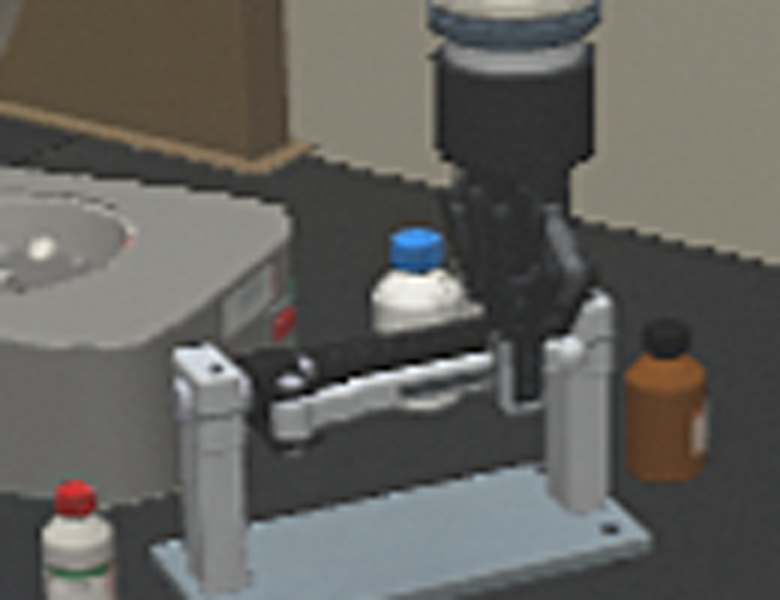

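```bash
python3 -m jog '[[[0,-4,0,0,0,0],[0,-8,0,0,0,0],[0,-10,0,0,0,0],[0,-12,0,0,0,0],[0,-8,0,0,0,0],[0,0,0,0,0,0],[0,0,0,0,0,0],[0,0,0,0,0,0]]]'; python3 -m jog '[[[0,0,0,0,0,0],[0,0,0,0,0,0]]]'; python3 - <<'E'
from h import *
for c in ["wrist","top","scene"]:
    f=optics.grab_frame(c); im=f["image"]
    if c=="scene": im=cv2.resize(im[130:230,225:355],None,fx=6,fy=6,interpolation=cv2.INTER_CUBIC)
    if c=="top": im=cv2.resize(im[165:265,235:375],None,fx=5.7,fy=5.7,interpolation=cv2.INTER_CUBIC)
    cv2.imwrite(f"pics/{c}7.png",im)
E
```

```text
time: 10.9
ee_pos: [0.4203, 0.1588, 0.1163]
eef_rot: [0.0, 0.712, 0.702, 0.0]
ft_force: [0.5, -0.2, -0.4]
grip_width: 0.003
time: 11.15
ee_pos: [0.4201, 0.1589, 0.1162]
eef_rot: [-0.0, 0.712, 0.702, -0.0]
ft_force: [-0.8, -0.8, 1.0]
grip_width: -0.003
```

View pics/wrist7.png

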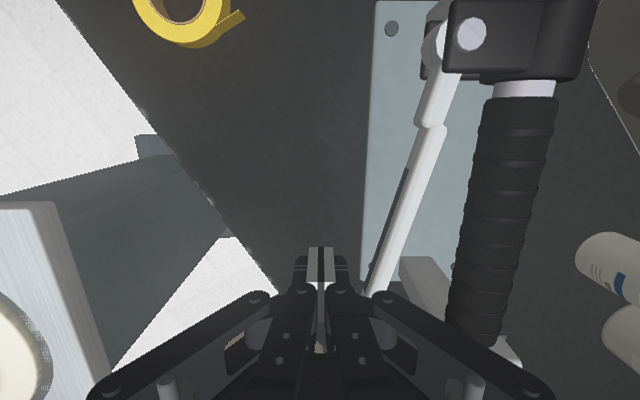

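View pics/scene7.png

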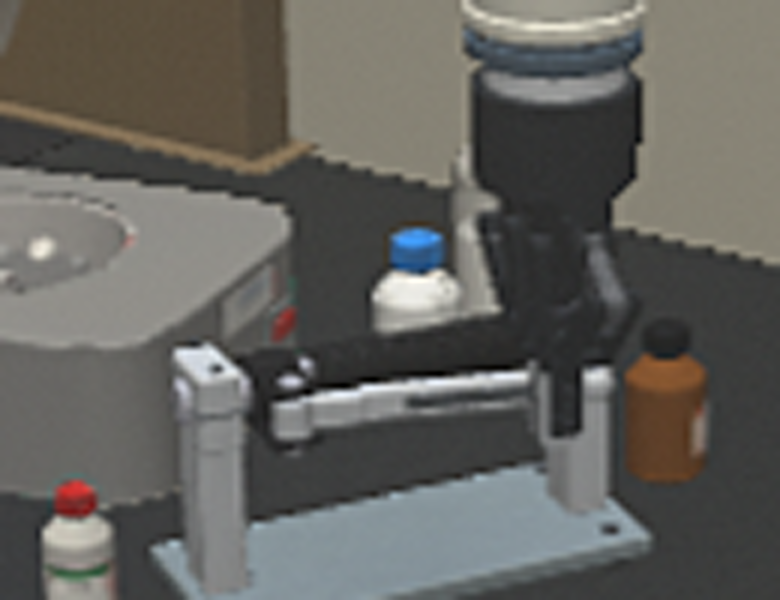

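```bash
python3 -m jog '[[[0,6,0,0,0,0],[0,6,0,0,0,0],[0,6,0,0,0,0],[0,6,0,0,0,0],[0,6,0,0,0,0],[0,5,0,0,0,0],[0,3,0,0,0,0],[0,0,0,0,0,0]]]'; python3 -m jog '[[[0,1,0,0,0,0],[0,1,0,0,0,0],[0,1,0,0,0,0],[0,0,0,0,0,0],[0,0,0,0,0,0]]]'; python3 -m jog '[[[0,0.5,0,0,0,0],[0,0,0,0,0,0],[0,0,0,0,0,0],[0,0,0,0,0,0]]]'
```

```text
time: 12.3
ee_pos: [0.458, 0.1582, 0.1159]
eef_rot: [-0.0, 0.712, 0.702, -0.0]
ft_force: [-4.2, -2.3, -1.1]
grip_width: 0.0
time: 12.92
ee_pos: [0.4604, 0.1581, 0.1159]
eef_rot: [-0.0, 0.712, 0.702, -0.001]
ft_force: [-5.5, -2.8, -0.8]
grip_width: 0.003
time: 13.42
ee_pos: [0.4605, 0.1581, 0.1159]
eef_rot: [-0.001, 0.712, 0.702, -0.001]
ft_force: [-8.0, -3.3, -0.7]
grip_width: -0.002
```

```bash
python3 -m jog '[[[0,0.5,0,0,0,0],[0,0,0,0,0,0],[0,0,0,0,0,0],[0,0,0,0,0,0]]]'; python3 - <<'E'
from h import *
for c in ["wrist","top","scene"]:
    f=optics.grab_frame(c); im=f["image"]
    for t,z in dict(reagent_amber=0,reagent_drop=0,calculator=0,label_tape=0).items() if c!="wrist" else []:
        print(c,t,[(round(d["confidence"],2),np.round(onz(f,np.array(d["xy"])*[640,400],z)[:2],3)) for d in spotter.place_of(c,t)[:1]])
    cv2.imwrite(f"pics/{c}8.png",im)
s=env.read_state();print(s["ft_force"],s["ee_pos"],s["time"])
E
```

```text
time: 13.92
ee_pos: [0.4606, 0.1581, 0.1159]
eef_rot: [-0.001, 0.712, 0.702, -0.001]
ft_force: [-9.6, -1.8, 1.8]
grip_width: 0.005
top reagent_amber [(0.48, array([0.538, 0.026]))]
top reagent_drop [(0.62, array([0.537, 0.352]))]
top calculator [(0.62, array([ 0.622, -0.167]))]
top label_tape [(0.82, array([0.336, 0.323]))]
scene reagent_amber [(0.75, array([0.543, 0.035]))]
scene reagent_drop [(0.77, array([0.523, 0.361]))]
scene calculator [(0.9, array([ 0.636, -0.18 ]))]
scene label_tape [(0.79, array([0.339, 0.314]))]
[-9.39473612 -3.70019821  0.56747016] [0.46062068 0.158155   0.11588653] 14.475
```

View pics/wrist8.png

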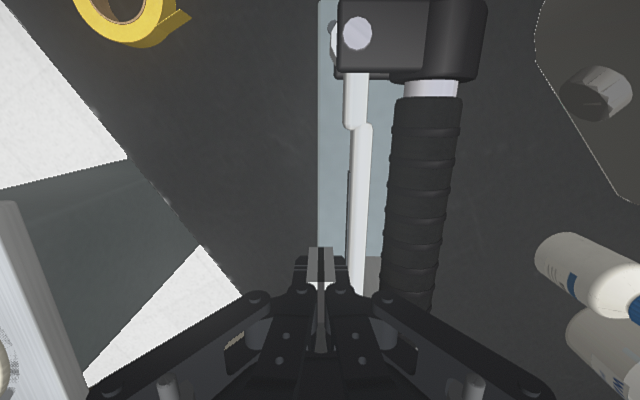

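View pics/top8.png

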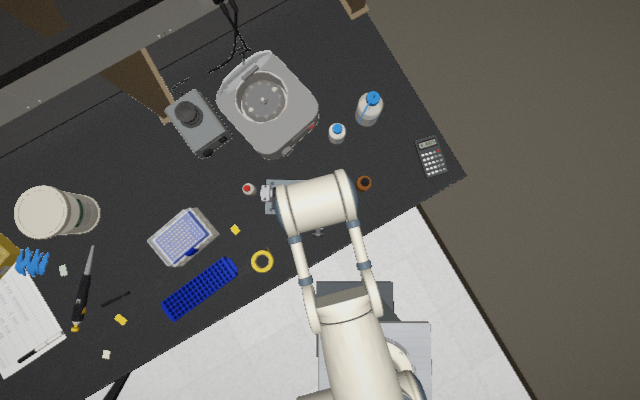

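```bash
python3 - <<'E'
from h import *
f=optics.grab_frame("wrist"); g=cv2.cvtColor(f["image"],cv2.COLOR_BGR2GRAY).astype(int)
def line(fn,z):
    P=np.array([onz(f,(fn(r),r),z)[:2] for r in range(150,250,5)]); k=np.polyfit(P[:,1],P[:,0],1); return np.arctan(k[0]),np.polyval(k,.16),np.abs(np.polyval(k,P[:,1])-P[:,0]).max()
def right(r):  # bright->dark right blade edge
    c=np.arange(352,385); d=g[r,c+1]-g[r,c-1]; return c[np.argmin(d)]
def barl(r):
    c=np.arange(374,402); d=g[r,c+2]-g[r,c-2]; return c[np.argmin(d)]
print("blade inner edge",line(right,.1185)); print("bar edge",line(barl,.11))
print(env.read_state()["ft_force"])
E
```

```text
blade inner edge (np.float64(-0.22262468192420232), np.float64(0.49507351296699453), np.float64(0.003765080361176787))
bar edge (np.float64(0.020049437679952396), np.float64(0.49178154962706305), np.float64(0.00075003458927414))
[-8.76483358 -3.05930092  1.64373633]
```

```bash
python3 - <<'E'
from h import *
f=optics.grab_frame("wrist"); im=f["image"]
g=cv2.cvtColor(im,cv2.COLOR_BGR2GRAY)
for r in range(150,260,20): print(r,g[r,340:400:2].tolist())
E
```

```text
150 [152, 152, 152, 152, 155, 104, 125, 190, 203, 207, 216, 217, 217, 217, 217, 219, 142, 155, 154, 153, 153, 153, 152, 153, 154, 127, 44, 50, 50, 50]
170 [152, 153, 153, 155, 104, 105, 150, 201, 203, 213, 216, 217, 217, 217, 218, 165, 154, 154, 155, 154, 155, 154, 153, 152, 158, 44, 49, 50, 51, 51]
190 [155, 154, 155, 157, 83, 112, 176, 201, 207, 215, 217, 217, 217, 217, 221, 150, 154, 153, 153, 153, 155, 155, 154, 159, 46, 50, 49, 50, 50, 51]
210 [156, 157, 160, 86, 104, 134, 198, 201, 210, 215, 216, 216, 217, 219, 141, 155, 154, 155, 156, 155, 155, 158, 97, 45, 48, 49, 51, 51, 52, 52]
230 [156, 156, 159, 57, 101, 163, 197, 203, 214, 216, 216, 216, 217, 187, 153, 156, 157, 157, 156, 156, 156, 134, 42, 48, 47, 51, 49, 51, 52, 54]
250 [157, 158, 160, 96, 120, 190, 197, 207, 216, 215, 216, 216, 223, 154, 157, 157, 156, 156, 156, 155, 161, 75, 44, 48, 48, 49, 50, 51, 51, 53]
```

```bash
python3 - <<'E'
from h import *
f=optics.grab_frame("wrist")
for n,a,b,z in (("blade",(371,150),(365.3,250),.1185),("bar",(391,150),(381.3,250),.11)):
    A,B=onz(f,a,z),onz(f,b,z); d=A-B; print(n,A.round(4),B.round(4),"slant",np.arctan2(d[0],d[1]).round(3))
E
```

```text
blade [0.4829 0.2233 0.1185] [0.4823 0.1753 0.1185] slant 0.013
bar [0.4935 0.222  0.11  ] [0.492  0.1707 0.11  ] slant 0.03
```

```bash
python3 -c "
from h import *
print(workorder.close_job()); s=env.read_state(); print(s['time'],s['ft_force'],s['ee_pos'])"
```

```text
the job is handed in; nothing more can be done
None
the job is handed in; nothing more can be done
```

I pressed the brake lever in to its stop with the backs of the closed fingers and let it spring fully out. I then pressed it to the stop again and handed the job in while holding it there, at about 14.5 s of the 70 s.

**Stop:** On both presses the tool stopped moving at x ≈ 0.4606 m while the force kept rising to about 9–11 N, well under the 40 N limit. Contact began about 26 mm earlier, which matches the expected stroke.

**Return:** Between presses the wrist force was back to about zero. The ball end of the lever was at the same pixels in the scene camera as before the first press.

**Final hold:**
- **Force:** The last reading was about 9 N, pressing toward the bar.
- **Gap and angle:** In the wrist picture the gap to the bar measured about 10 mm. The blade looked parallel to the bar within 0.02 rad, which is about as fine as the pixels allow.
- **Grasp point:** It is about 47 mm out from the bar's axis, against the 33 mm needed.

**Bystanders:** No clear movement in the pictures. The networks' positions for them differed by up to about 8 mm between looks, which is in line with how far the two cameras disagree.

**What did not check out:**
- My first automatic edge measurement of the blade picked up wrong pixels, so I re-read the edges from the raw pixel values.
- There was a steady sideways force of 2–4 N while pressing, which I take to be the finger rubbing along the blade.
- I judged the bar untouched from the pictures and the force readings only; nothing measures that contact directly.
- Readings stopped at hand-in, so I did not see the hold during the final second.

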